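# Level the pouring slab with its foot screws

### The arm

A 7-joint arm with a two-finger parallel gripper is mounted at the origin on a cart in front of the work surface, level with it; the furniture and walls round the work are solid. World frame = base frame: x ahead of the robot, y to its left, z up, the work surface at z = 0. Lengths are in mm, angles in degrees, forces in N, time in s.
With the tool pointing down it reaches from about 425 to 975 mm from the base axis. Payload 16.7 kg.
Tool frame: the origin (TCP) lies midway between the tips of the shut fingers; the grasp point (between the pads) lies 19 mm behind it; z points along the fingers, y is the line along which they close (so a half turn about z gives the same grasp; the last joint's range is limited). The gripper opens to 85 mm and grips with 20 to 120 N. Pads are 22 mm wide; open, the fingers measure 114 mm over their backs; the gripper's body (76 mm by 85 mm) begins 54 mm behind the grasp point. The pads swing forward as they close: fully open they stand 13 mm farther back than shut.
Start: joints at [-73.997, 24.414, 4.234, 92.017, -1.954, 63.644, -3.845], TCP at [280.651, 613.849, 231.302] pointing down, gripper open.
Joint ranges: [-163.25, 163.25], [-28.42, 122.38], [-70.27, 78.77], [12.13, 141.07], [-58.53, 238.53], [9.26, 117.41], [-156.51, 156.51]. Speed limits (degrees/s): [108.29, 108.29, 136.94, 136.94, 172.46, 172.46, 172.46].

### API

Orientations are given as [roll, pitch, yaw] about the fixed x, y, z axes, in that order (R = Rz(yaw) Ry(pitch) Rx(roll)).
In Python, from workcell import sense, camera, hand_in gives the robot as it stands.
- The arm moves only by the shell command python3 -m crank 'ROWS'. ROWS is JSON, a list that holds one entry, the list of rows, each a list of 7 numbers: the shift along the tool's x, y, z in mm, then the turn, a rotation vector about the tool's x, y, z in rad, then the opening, from -1 (shut) to 1 (fully open). In form: [[[tx, ty, tz, rx, ry, rz, gripper], ...]]. A call has exactly 5 rows; each row shifts and turns the commanded pose from where the row before left it, along the tool's axes as they then stand; what a row does not reach is not made up. A row lasts 1/12 s, in which the tool goes at most 41.7 mm and 7.16 degrees, less where a joint would pass 70% of its speed; a pose out of reach is approached as far as the arm can. A call is refused whole if a number of a shift passes 41.7 or a number of a turn 0.125, either way. A call with a gripper value outside its range is refused whole. The fingers move at their own pace and stop on an object; the grip force is fixed at half the most. Time passes only in rows, so rows that do not move let the fingers close, or fill a call up. It gives the time, the measured TCP pose, the force, the opening and the grip force at its end, in the units of the state.
- sense(): the state, without advancing time (a new reading comes with each control period).
- camera(name): name is "scene" or "top"; returns a dict with "img" (400x640x3 uint8, blue, green, red), "mtx" (3x3 intrinsics, pixels), "dist" ([k1, k2, p1, p2, k3] as OpenCV has them; the pictures are not rectified), "rvec" (rotation vector, rad) and "tvec" (3), from world to camera coordinates, as OpenCV has them. Camera axes: x right, y down, z forward; pixel columns grow to the right and rows downward; lengths in mm; the calibration is good to about 2 mm. A picture is of the moment at which its call begins. There is no depth.
- hand_in(): hands the job in; it is judged then, once.
The state is a dict: "time": time; "qpos": joint angles; "joint_vel": joint speeds; "joint_efforts": joint torques, N m; "position": TCP position; "ee_rot": TCP orientation; "contact_force": force on the tool from outside, world axes, zero at the start; "torque": the same for the moment, N m; "finger_gap": finger opening in mm; "grip_force": force on a finger pad.
Only numpy, scipy, OpenCV 4.12 (cv2) and the standard library are available. Lean on these libraries where they do the work, as an engineer would, in place of code of your own. Each camera call takes 0.05 s, during which the arm holds its last target. There are 200 camera calls.

### The job

Level the marble pouring slab with the pocket level before caramel is poured on it: lay the level on the slab parallel to the line joining the two rear foot screws, turn those screws until the bubble stands centred between the two black rings, and let go. Then take the level up again, lay it a quarter turn round so that it runs front to back, and centre the bubble by turning the front screw. Leave the level lying on the slab like that, do not push the slab away from its place, and leave the timer, spice jar, salt shaker and lighter where they are.

Things in the scene. Friction and masses are not known exactly. Their poses are not given: they have to be found in the camera images.
- slab: Slab with its frame and feet, 1.8 kg, stands loose. White marble 160 (x) x 150 (y) x 14 mm in a thin dark steel frame. Origin on the worktop under the marble's centre; x points to the rear, y to the left, z up. The marble's top is at z = 42 mm. Screws at (100, 70), (100, -70) and (-100, 0) mm. Yaw about -30 degrees, along the worktop; it starts up to 2 degrees out of level
- knob_left (a point): Rear left foot screw: centre of its round fluted black knob, 36 mm thick to the grip, 60 to 86 mm over the worktop; it keeps that height while the slab moves on it. May be held from any side. Clockwise seen from above lifts this corner of the slab 1.6 mm per radian; anticlockwise lowers it. Stays where left, needs about 0.1 N m, at least 3 rad to go either way
- knob_right (a point): Rear right foot screw, same knob and thread as the left one: clockwise from above raises this corner 1.6 mm per radian. 140 mm from the left one
- knob_front (a point): Front middle foot screw (the one nearest the robot), same knob and thread: clockwise from above raises the front 1.6 mm per radian. 200 mm in front of the line of the rear two
- level: Pocket spirit level, an aluminium block with black ends, 90 long (x) x 24 wide (y) x 40 mm high, 0.26 kg, loose. Starts on the worktop in front of the knife block (which stands 240 mm high between it and the slab). Origin in the centre of its underside; x runs along it, z up through the vial on its top. Either end may point either way. Grip it across its width
- bubble (a joint): Bubble in the level's vial, in m along the level's own x from the middle (0 = centred between the two black rings, which stand 21 mm apart; the bubble is 16 mm long). It goes to the higher end, 0.7 m per radian of slope (7 mm for 0.01 rad), at most 20 mm; it settles in about 1.2 s
- kitchen_timer: Round white and grey kitchen timer, 58 mm across, 41 mm high, origin under its centre; a bystander to be left alone
- salt_shaker: Salt shaker, 44 mm across, 90 mm high, origin under its centre; a bystander to be left alone
- cinnamon_jar: Spice jar with a wide cap, 45 mm across, 100 mm high, origin under its centre; a bystander to be left alone
- lighter: Stove lighter, 240 x 28 x 19 mm, lying behind the slab, origin under its centre; a bystander to be left alone

How it is judged:
By the outcome, as a careful person would: the job done as asked, in the order asked, and still so for the second after the job is handed in, with the robot touching nothing.
It also fails if it takes over 72 s, if anything falls off the work surface, if the arm or the gripper's body presses on something with over 40 N, if the wrist force passes 120 N, or if a joint passes its speed limit or range.

## Working session

There is one attempt and no reset: what is moved stays moved. The work goes in short steps, Python scripts to look and compute and a shell command to move; the robot and the scene stay as the last step left them, time stands still between calls to the robot, and variables do not carry over. Pictures are saved under pics/ and viewed, at most 13 in all, crops included, and the job is handed in when it is done.

```bash
ls; mkdir -p pics; cat > h.py <<'E'
import numpy as np, cv2
from workcell import sense, camera
from scipy.spatial.transform import Rotation as R
def px2w(c, pts, z):
    """pixels -> world points at height z"""
    p=cv2.undistortPoints(np.array(pts,float).reshape(-1,1,2),np.array(c["mtx"]),np.array(c["dist"])).reshape(-1,2)
    Rm=cv2.Rodrigues(np.array(c["rvec"],float))[0]; t=np.array(c["tvec"],float).ravel()
    o=-Rm.T@t; d=np.c_[p,np.ones(len(p))]@Rm
    z=np.broadcast_to(z,len(p))
    return o+d*((z-o[2])/d[:,2])[:,None]
def w2px(c,P):
    return cv2.projectPoints(np.array(P,float).reshape(-1,3),np.array(c["rvec"],float),np.array(c["tvec"],float),np.array(c["mtx"]),np.array(c["dist"]))[0].reshape(-1,2)
E
python3 - <<'E'
from h import *
for n in ("scene","top"):
    c=camera(n); cv2.imwrite(f"pics/{n}0.png",c["img"])
    Rm=cv2.Rodrigues(np.array(c["rvec"],float))[0]; print(n,-Rm.T@np.array(c["tvec"]).ravel(),Rm[2],c["mtx"][0][0])
s=sense(); print({k:np.round(v,2) for k,v in s.items()})
E
```

```text
pics
scene [ 134.94587938 -484.33834405  400.26230772] [ 0.55697021  0.73711007 -0.38269169] 450.28182194291475
top [470.87993333 145.22182065 924.39798791] [ 0.13098484 -0.01510087 -0.99126936] 380.06321022491863
{'time': np.float64(0.1), 'qpos': array([-74.  ,  24.45,   4.23,  92.05,  -1.95,  63.65,  -3.85]), 'joint_vel': array([ 0.01, -0.1 ,  0.17, -0.2 , -0.06, -0.03,  0.03]), 'joint_efforts': array([ 1.000e-02, -9.515e+01,  3.770e+00, -4.644e+01,  2.000e-02,
        1.000e-02, -0.000e+00]), 'position': array([280.52, 613.53, 230.69]), 'ee_rot': array([-179.93,    0.  ,  155.43]), 'contact_force': array([-0.19,  0.1 , -0.19]), 'torque': array([-0.01,  0.01, -0.01]), 'grip_force': np.float64(0.0), 'finger_gap': np.float64(85.12)}
```

View pics/top0.png

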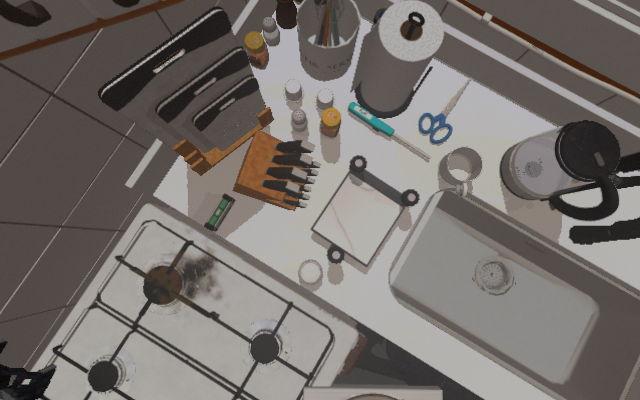

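View pics/scene0.png

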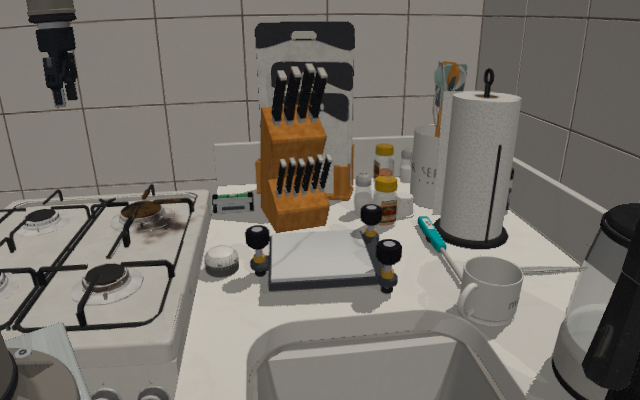

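The top picture shows the level at about (219,212) left of the knife block, and the knobs at about (359,163), (410,198) and (336,255). The timer is at (311,271), close to the front knob. Next I'll enlarge these.

```bash
python3 - <<'E'
from h import *
c=camera("top"); im=c["img"]
a=cv2.resize(im[140:290,290:430],None,fx=4,fy=4,interpolation=cv2.INTER_CUBIC)[:600]
b=cv2.resize(im[187:237,194:244],None,fx=4,fy=4,interpolation=cv2.INTER_CUBIC)
out=np.zeros((600,760,3),np.uint8); out[:,:560]=a; out[:200,560:]=b
cv2.imwrite("pics/crop1.png",out)
for nm,p,z in (("L",(359,163),86),("R",(410,198),86),("F",(336,255),86),("level",(219,212),40),("timer",(311,271),41)):
    print(nm,px2w(c,[p],z)[0].round(1))
E
```

```text
L [655.2  43.   86. ]
R [577.9 -70.9  86. ]
F [449.7  92.8  86. ]
level [542.9 362.4  40. ]
timer [411.6 146.7  41. ]
```

View pics/crop1.png

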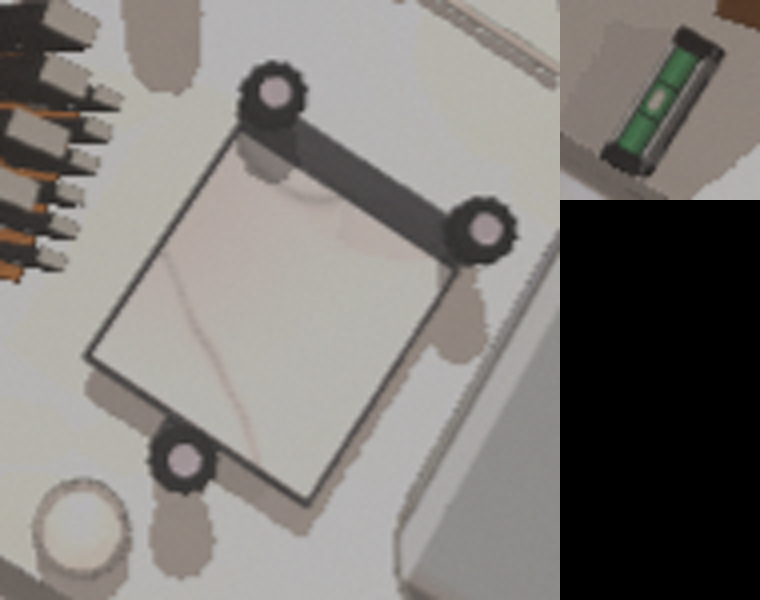

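```bash
cat >> h.py <<'E'
def T2(x,y,yaw,P):
    P=np.array(P,float); r=np.radians(yaw); c,s=np.cos(r),np.sin(r)
    return np.c_[x+c*P[:,0]-s*P[:,1],y+s*P[:,0]+c*P[:,1],P[:,2]]
E
python3 - <<'E'
from h import *
from scipy.optimize import least_squares
c=camera("top"); im=c["img"]
S=[(100,70,86),(100,-70,86),(-100,0,86),(80,75,42),(80,-75,42),(-80,-75,42),(-80,75,42)]
px=np.array([(275,93),(487,230),(184,460),(240,126),(455,268),(307,503),(88,356)])/4+[290,140]
f=lambda v:(w2px(c,T2(*v,S))-px).ravel()
r=least_squares(f,[560,20,-30],loss="soft_l1"); print("slab",r.x.round(1),r.fun.reshape(-1,2).round(1).tolist())
print("screws",T2(*r.x,S[:3]).round(1).tolist())
lp=np.array([(690-560,45),(628-560,150),(656-560,100)])/4+[194,187]
w=px2w(c,lp,40); d=w[0]-w[1]; yaw=np.degrees(np.arctan2(d[1],d[0])); print("level",w.round(1).tolist(),yaw, np.linalg.norm(d))
x,y=w[2,:2]
box=[(sx*45,sy*12,z) for z in (0,40) for sx,sy in ((1,1),(1,-1),(-1,-1),(-1,1))]
q=w2px(c,T2(x,y,yaw,box)); print(((q-[194,187])*4+[560,0]).round().tolist())
k=8;b=cv2.resize(im[187:237,194:244],None,fx=k,fy=k,interpolation=cv2.INTER_CUBIC)
for i in (4,0): cv2.polylines(b,[np.round((q[i:i+4]-[194,187]+.5)*k).astype(int)],True,(0,0,255) if i else (255,0,0),1)
# same in scene
c2=camera("scene"); q2=w2px(c2,T2(x,y,yaw,box)); o=np.array([205,180]);b2=cv2.resize(c2["img"][180:230,205:255+5],None,fx=k,fy=k,interpolation=cv2.INTER_CUBIC)
for i in (4,0): cv2.polylines(b2,[np.round((q2[i:i+4]-o+.5)*k).astype(int)],True,(0,0,255) if i else (255,0,0),1)
cv2.imwrite("pics/crop2.png",np.hstack([b,b2[:, :400]]))
E
```

```text
slab [533.8  39.  -32.8] [[-0.0, -0.5], [-0.4, -0.4], [-0.2, -0.1], [0.1, 1.0], [0.0, 0.7], [0.1, -0.2], [0.4, -0.1]]
screws [[655.8, 43.6, 86.0], [580.0, -74.1, 86.0], [449.8, 93.1, 86.0]]
level [[575.3, 346.7, 40.0], [513.7, 379.3, 40.0], [542.9, 364.7, 40.0]] -27.846456849655752 69.65794190861793
[[693.0, 32.0], [727.0, 51.0], [651.0, 181.0], [616.0, 161.0], [678.0, 23.0], [714.0, 42.0], [634.0, 178.0], [598.0, 158.0]]
```

View pics/crop2.png

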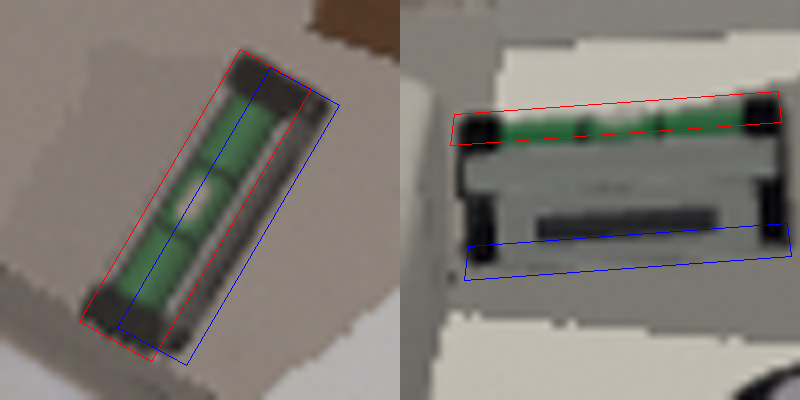

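The box fits the level to about 2 mm: centre (543,364), yaw about -28. The slab fit is consistent at (534,39), yaw -32.8. I'll check how far away the knife block is and plan the first move.

```bash
cat >> h.py <<'E'
def plan(x,y,z,ydir=None,n=1):
    """tool turned to have its y along ydir (deg, mod 180), then shifts in tool axes"""
    s=sense(); p=np.array(s["position"]); Rm=R.from_euler("xyz",s["ee_rot"],degrees=True).as_matrix()
    cur=np.degrees(np.arctan2(Rm[1,1],Rm[0,1])); d=0 if ydir is None else (ydir-cur+90)%180-90
    Rn=R.from_euler("z",d,degrees=True).as_matrix()@Rm
    sh=Rn.T@(np.array([x,y,z])-p)
    print("pos",p.round(1),"ydir",round(cur,1),"tilt",np.round(Rm[2,:2],4),"| rz",round(-np.radians(d),3),"shift",sh.round(1),"t",round(float(s["time"]),2))
E
python3 - <<'E'
from h import *
c=camera("top")
for nm,p in (("leftcorner",(235,187)),("front",(295,209)),("handle",(316,178)),("back",(262,130))):
    print(nm,[px2w(c,[p],z)[0,:2].round().tolist() for z in (0,100,200)])
c=camera("scene")
for nm,p in (("left top",(261,107)),("front top",(290,155)),("low front",(275,228)),("low right",(327,222))): print(nm,[px2w(c,[p],z)[0,:2].round().tolist() for z in (0,100,240)])
plan(543,364,130,62); plan(543,364,8,62)
E
```

```text
leftcorner [[608.0, 336.0], [593.0, 316.0], [578.0, 295.0]]
front [[557.0, 189.0], [547.0, 184.0], [538.0, 179.0]]
handle [[634.0, 139.0], [617.0, 139.0], [599.0, 140.0]]
back [[753.0, 276.0], [723.0, 262.0], [692.0, 247.0]]
left top [[1245.0, 1420.0], [968.0, 945.0], [579.0, 278.0]]
front top [[890.0, 648.0], [701.0, 365.0], [437.0, -31.0]]
low front [[569.0, 231.0], [461.0, 52.0], [309.0, -198.0]]
low right [[671.0, 188.0], [537.0, 20.0], [350.0, -215.0]]
pos [280.6 613.8 231.1] ydir 65.4 tilt [ 0.     -0.0004] | rz 0.06 shift [-348.9  -97.3  101.2] t 0.35
pos [280.6 613.8 231.1] ydir 65.4 tilt [ 0.     -0.0004] | rz 0.06 shift [-348.9  -97.3  223.2] t 0.35
```

```bash

python3 -m crank '[[[0,0,0,0,0,0.06,1],[-25,-7,3,0,0,0,1],[-30,-8.5,8,0,0,0,1],[-30,-8.5,10,0,0,0,1],[-30,-8.5,10,0,0,0,1]]]'
python3 -m crank '[[[-30,-8.5,10,0,0,0,1],[-30,-8.5,10,0,0,0,1],[-30,-8.5,10,0,0,0,1],[-30,-8.5,10,0,0,0,1],[-30,-8.5,10,0,0,0,1]]]'
python3 -m crank '[[[-30,-8.5,10,0,0,0,1],[-30,-8.5,5,0,0,0,1],[-24,-5.3,5,0,0,0,1],[0,0,0,0,0,0,1],[0,0,0,0,0,0,1]]]'
python3 -c "
from h import *
plan(543,365,10,62)"
```

```text
time: 0.77
position: [367.6, 530.3, 200.1]
ee_rot: [180.0, 0.0, 152.0]
contact_force: [0.3, 0.4, -0.6]
finger_gap: 85.4
grip_force: 0.0
time: 1.18
position: [480.3, 422.1, 150.0]
ee_rot: [180.0, 0.0, 152.0]
contact_force: [0.7, 0.8, 0.7]
finger_gap: 85.3
grip_force: 0.0
time: 1.6
position: [544.1, 362.5, 129.9]
ee_rot: [-180.0, 0.0, 151.8]
contact_force: [-0.2, 0.4, 0.3]
finger_gap: 85.5
grip_force: 0.0
pos [544.1 362.5 129.9] ydir 61.8 tilt [-0.0002 -0.0008] | rz -0.003 shift [  2.2   1.8 119.9] t 1.6
```

```bash

python3 -m crank '[[[2,2,25,0,0,0,1],[0,0,30,0,0,0,1],[0,0,30,0,0,0,1],[0,0,20,0,0,0,0.3],[0,0,15,0,0,0,0]]]'
python3 -m crank '[[[0,0,0,0,0,0,-1],[0,0,0,0,0,0,-1],[0,0,0,0,0,0,-1],[0,0,0,0,0,0,-1],[0,0,0,0,0,0,-1]]]'
python3 -c "
from h import *
plan(543,365,160,62)
cv2.imwrite('pics/grip.png',np.hstack([camera('scene')['img'][100:300,150:450],camera('top')['img'][100:300,120:420]]))"
```

```text
time: 2.02
position: [540.5, 367.6, 8.3]
ee_rot: [-179.9, -0.1, 152.1]
contact_force: [0.1, 0.7, 0.5]
finger_gap: 63.7
grip_force: 0.0
time: 2.43
position: [542.9, 367.5, 12.0]
ee_rot: [179.9, 0.0, 152.0]
contact_force: [-1.0, 0.5, 7.1]
finger_gap: 23.1
grip_force: 60.4
pos [542.9 367.5  12. ] ydir 62.0 tilt [-0.0007  0.0023] | rz -0.0 shift [  -1.3   -1.9 -148. ] t 2.43
```

View pics/grip.png

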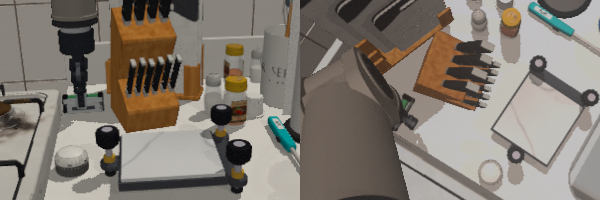

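The level is gripped (23 mm gap, 60 N). Next: lift it, carry it round the front of the block and turn it.

```bash

python3 -m crank '[[[0,0,-10,0,0,0,-1],[0,0,-30,0,0,0,-1],[0,0,-35,0,0,0,-1],[0,0,-35,0,0,0,-1],[0,0,-30,0,0,0,-1]]]'
python3 -m crank '[[[8,-22,0,0,0,0,-1],[11,-29,0,0,0,0,-1],[11,-29,0,0,0,0,-1],[11,-29,0,0,0,0,-1],[-11,-29,0,0,0,0,-1]]]'
python3 -m crank '[[[-12,-30,0,0,0,0,-1],[-12,-28,0,0,0,0,-1],[-4,-17,0,0,0,0,-1],[0,0,0,0,0,0.1,-1],[0,0,0,0,0,0.12,-1]]]'
python3 -m crank '[[[0,0,0,0,0,0.12,-1],[0,0,0,0,0,0.12,-1],[0,0,0,0,0,0.12,-1],[0,0,0,0,0,0.12,-1],[0,0,0,0,0,0.12,-1]]]'
python3 -m crank '[[[0,0,0,0,0,0.12,-1],[0,0,0,0,0,0.12,-1],[0,0,0,0,0,0.12,-1],[0,0,0,0,0,0.12,-1],[0,0,0,0,0,0.12,-1]]]'
python3 -c "
from h import *
plan(530,41,75,-32.8)"
```

```text
time: 2.95
position: [542.4, 366.7, 153.7]
ee_rot: [179.9, 0.0, 152.0]
contact_force: [0.3, 0.1, -2.1]
finger_gap: 23.4
grip_force: 59.2
time: 3.37
position: [447.3, 259.8, 151.0]
ee_rot: [180.0, -0.1, 152.2]
contact_force: [1.4, -0.4, -2.8]
finger_gap: 23.0
grip_force: 59.5
time: 3.78
position: [440.4, 178.5, 151.3]
ee_rot: [179.9, -0.0, 139.0]
contact_force: [-0.3, 1.2, -2.6]
finger_gap: 23.1
grip_force: 59.3
time: 4.2
position: [440.5, 179.8, 151.1]
ee_rot: [180.0, -0.0, 104.7]
contact_force: [-0.4, 0.3, -1.9]
finger_gap: 23.0
grip_force: 59.3
time: 4.62
position: [440.5, 179.9, 151.1]
ee_rot: [180.0, -0.1, 70.3]
contact_force: [-0.8, -0.2, -2.8]
finger_gap: 23.0
grip_force: 59.3
pos [440.5 179.9 151.1] ydir -19.7 tilt [0.001  0.0001] | rz 0.228 shift [-68.3 150.5  76. ] t 4.62
```

```bash

python3 -m crank '[[[0,0,0,0,0,0.114,-1],[0,0,0,0,0,0.114,-1],[-12,26,0,0,0,0,-1],[-14,31,0,0,0,0,-1],[-14,31,0,0,0,0,-1]]]'
python3 -m crank '[[[-14,31,10,0,0,0,-1],[-14,31,25,0,0,0,-1],[0,0,25,0,0,0,-1],[0,0,16,0,0,0,-1],[0,0,10,0,0,0,-1]]]'
python3 -m crank '[[[0,0,2,0,0,0,-1],[0,0,2,0,0,0,-1],[0,0,0,0,0,0,-1],[0,0,0,0,0,0,-1],[0,0,0,0,0,0,-1]]]'
python3 -c "
from h import *
plan(530,41,54,-32.8)"
```

```text
time: 5.03
position: [493.7, 98.6, 151.2]
ee_rot: [-180.0, -0.1, 57.7]
contact_force: [1.7, 0.7, -1.9]
finger_gap: 23.2
grip_force: 59.5
time: 5.45
position: [529.8, 41.6, 63.4]
ee_rot: [-179.9, 0.1, 57.5]
contact_force: [-0.3, -0.2, -1.6]
finger_gap: 23.5
grip_force: 59.6
time: 5.87
position: [530.9, 42.6, 61.6]
ee_rot: [180.0, -0.1, 57.6]
contact_force: [0.7, -0.7, -2.5]
finger_gap: 23.3
grip_force: 59.6
pos [530.9  42.6  61.6] ydir -32.4 tilt [0.0013 0.0009] | rz 0.007 shift [-1.9  0.2  7.6] t 5.87
```

```bash

python3 -m crank '[[[0,0,1.5,0,0,0,-1],[0,0,1.5,0,0,0,-1],[0,0,1,0,0,0,-1],[0,0,0,0,0,0,-1],[0,0,0,0,0,0,-1]]]'
python3 -m crank '[[[0,0,1,0,0,0,-1],[0,0,1,0,0,0,-1],[0,0,0,0,0,0,-1],[0,0,0,0,0,0,-1],[0,0,0,0,0,0,-1]]]'
```

```text
time: 6.28
position: [530.3, 42.1, 56.6]
ee_rot: [-180.0, 0.0, 57.6]
contact_force: [0.7, 0.2, -2.1]
finger_gap: 23.4
grip_force: 59.6
time: 6.7
position: [530.3, 42.1, 54.6]
ee_rot: [-180.0, 0.0, 57.6]
contact_force: [0.4, 0.4, -3.9]
finger_gap: 23.1
grip_force: 59.6
```

```bash

python3 -m crank '[[[0,0,0.7,0,0,0,-1],[0,0,0.7,0,0,0,-1],[0,0,0,0,0,0,-1],[0,0,0,0,0,0,-1],[0,0,0,0,0,0,-1]]]'
python3 -m crank '[[[0,0,0.7,0,0,0,-1],[0,0,0.7,0,0,0,-1],[0,0,0,0,0,0,-1],[0,0,0,0,0,0,-1],[0,0,0,0,0,0,-1]]]'
```

```text
time: 7.12
position: [530.4, 42.1, 53.2]
ee_rot: [-180.0, 0.0, 57.6]
contact_force: [-0.1, -0.0, -2.7]
finger_gap: 23.2
grip_force: 59.6
time: 7.53
position: [530.5, 42.1, 52.1]
ee_rot: [180.0, -0.0, 57.6]
contact_force: [-1.1, -0.5, 4.8]
finger_gap: 23.2
grip_force: 60.8
```

```bash

python3 -m crank '[[[0,0,0,0,0,0,-0.4],[0,0,0,0,0,0,0],[0,0,0,0,0,0,0.4],[0,0,0,0,0,0,0.4],[0,0,-10,0,0,0,0.4]]]'
python3 -m crank '[[[0,0,-25,0,0,0,0.4],[0,0,-35,0,0,0,0.4],[0,0,-35,0,0,0,0.4],[0,20,0,0,0,0,0.4],[0,30,0,0,0,0,0.4]]]'
python3 -c "
from h import *
plan(580,-74,150,-32.8)"
```

```text
time: 7.95
position: [529.4, 42.0, 60.9]
ee_rot: [-179.9, 0.1, 57.6]
contact_force: [0.0, 0.3, 0.5]
finger_gap: 59.7
grip_force: 0.0
time: 8.37
position: [573.0, 17.1, 160.1]
ee_rot: [179.9, -0.2, 57.7]
contact_force: [0.2, 0.6, -1.0]
finger_gap: 59.8
grip_force: 0.0
pos [573.   17.1 160.1] ydir -32.3 tilt [0.0043 0.0014] | rz 0.009 shift [-72.8  55.2   9.8] t 8.37
```

```bash

python3 -m crank '[[[-20,15,0,0,0,0,0.4],[-25,20,0,0,0,0,0.4],[-25,19,0,0,0,0,0.4],[-3,2,0,0,0,0,0.4],[0,0,0,0,0,0,0.4]]]'
python3 - <<'E'
from h import *
c=camera("top"); im=c["img"]
plan(580,-74,150,-32.8)
o=np.array([330,160]);k=8
b=cv2.resize(im[160:230,330:405],None,fx=k,fy=k,interpolation=cv2.INTER_CUBIC)
c2=camera("scene")["img"]
b2=cv2.resize(c2[200:320,200:430],(200*1,104))
b[-104:,:200]=b2
cv2.imwrite("pics/p1.png",b)
E
```

```text
time: 8.78
position: [580.5, -78.9, 157.6]
ee_rot: [180.0, 0.0, 57.3]
contact_force: [-0.4, 0.1, -0.2]
finger_gap: 59.7
grip_force: 0.0
pos [580.6 -76.9 157.3] ydir -32.5 tilt [0.0001 0.0001] | rz 0.005 shift [ 2.1 -2.   7.3] t 8.83
```

View pics/p1.png

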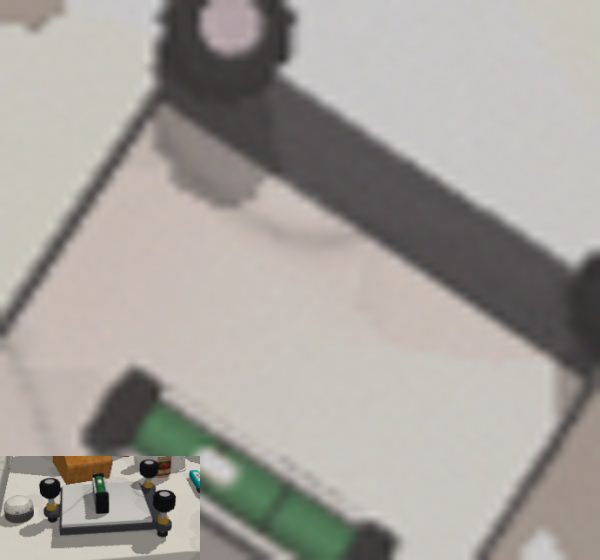

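The level lies parallel to the rear line. The bubble is at (218,466), towards the left knob, so the left side is high. I'll measure it along a rectified strip.

```bash
cat >> h.py <<'E'
def strip(cam,cx,cy,yaw,z=81,half=6,wide=14,n=3):
    """world-rectified strip of the level's top along its axis: (2*wide+1) x 121, 1 mm lines x 1 mm columns; mean of n frames"""
    u=np.arange(-60,60.1,.5); v=np.arange(-wide,wide+.1,.5)
    U,V=np.meshgrid(u,v); P=T2(cx,cy,yaw,np.c_[U.ravel(),V.ravel(),np.full(U.size,z)])
    acc=0
    for i in range(n):
        c=camera(cam); q=w2px(c,P).reshape(*U.shape,2).astype(np.float32)
        acc=acc+cv2.remap(c["img"],q[...,0],q[...,1],cv2.INTER_CUBIC).astype(float)
    return u,v,acc/n
def bubble(cam,cx,cy,yaw,z=81,show=None,ends=True):
    u,v,s=strip(cam,cx,cy,yaw,z)
    b,g,r=s[...,0],s[...,1],s[...,2]
    green=g-(r+b)/2
    # row band of the vial: rows with the most green
    rows=np.where(green.mean(1)>0.6*green.mean(1).max())[0]; 
    G=green[rows].mean(0); Rr=r[rows].mean(0); 
    print("v band",v[rows[[0,-1]]],"t",round(float(sense()["time"]),2))
    print("u    ",u[::4].astype(int).tolist()); print("green",G[::4].astype(int).tolist()); print("red  ",Rr[::4].astype(int).tolist())
    if show: cv2.imwrite(show,cv2.resize(np.clip(s,0,255).astype(np.uint8),None,fx=3,fy=3))
    return u,G,Rr
E
python3 - <<'E'
from h import *
c=camera("top")
w=px2w(c,np.array([(125,410),(370,545),(248,478),(150,418),(350,535)])/8+[329.5,159.5],81); print(w.round(1).tolist())
d=w[0]-w[1]; yaw=np.degrees(np.arctan2(d[1],d[0])); print(yaw,np.linalg.norm(d), "slab y dir 57.2")
bubble("top",*w[2,:2],57.4,show="pics/s1.png")
E
```

```text
[[547.2, 73.1, 81.0], [510.9, 4.9, 81.0], [528.9, 38.8, 81.0], [545.1, 66.1, 81.0], [513.6, 10.4, 81.0]]
61.97024097206734 77.27295893464016 slab y dir 57.2
v band [-3.5  9. ] t 9.08
u     [-60, -58, -56, -54, -52, -50, -48, -46, -44, -42, -40, -38, -36, -34, -32, -30, -28, -26, -24, -22, -20, -18, -16, -14, -12, -10, -8, -6, -4, -2, 0, 2, 4, 6, 8, 10, 12, 14, 16, 18, 20, 22, 24, 26, 28, 30, 32, 34, 36, 38, 40, 42, 44, 46, 48, 50, 52, 54, 56, 58, 60]
green [2, 2, 2, 2, 2, 2, 1, 0, 0, -1, 0, -1, 0, 11, 29, 33, 33, 33, 33, 33, 33, 33, 34, 31, 22, 20, 33, 33, 34, 33, 33, 27, 17, 11, 9, 6, 10, 16, 30, 33, 33, 33, 33, 33, 33, 33, 21, 1, -1, 0, 0, 0, 0, -2, -2, -2, -2, -3, -2, -2, -2]
red   [200, 199, 199, 199, 200, 199, 194, 158, 76, 58, 62, 62, 62, 63, 72, 78, 78, 78, 78, 78, 78, 79, 78, 77, 71, 70, 77, 79, 78, 79, 79, 94, 127, 146, 145, 139, 143, 130, 91, 78, 80, 80, 79, 79, 80, 79, 71, 62, 63, 63, 63, 61, 87, 156, 197, 195, 194, 195, 195, 196, 196]
```

View pics/s1.png

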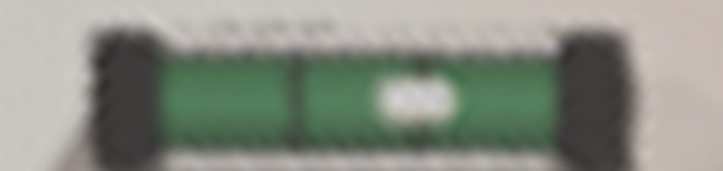

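The rings are at -10.9 and +10 and the bubble centre is at +9.3. That puts the bubble about 9.5 mm towards the left, so about 1.2 rad is needed in total. I'll split it: right screw clockwise 0.6, left anticlockwise 0.6. Comparing the hand with the picture gives a camera bias of about (-1.6,+1.2), so I'll aim at (581,-75).

```bash

python3 -m crank '[[[2,-1,15,0,0,0,0.4],[0,0,30,0,0,0,0.4],[0,0,30,0,0,0,0.4],[0,0,20,0,0,0,0.4],[0,0,8,0,0,0,0.4]]]'
python3 -c "
from h import *
plan(581,-75,54,-32.8)"
```

```text
time: 9.5
position: [579.4, -73.0, 51.1]
ee_rot: [-179.8, 0.1, 57.6]
contact_force: [-0.7, 0.1, -0.3]
finger_gap: 59.8
grip_force: 0.0
pos [579.4 -73.   51.1] ydir -32.4 tilt [-0.002  -0.0031] | rz 0.008 shift [-0.8  2.4 -2.9] t 9.5
```

```bash

python3 -m crank '[[[0,0,0,0,0,0,0.1],[0,0,0,0,0,0,-0.05],[0,0,0,0,0,0,-1],[0,0,0,0,0,0,-1],[0,0,0,0,0,0,-1]]]'
python3 -m crank '[[[0,0,0,0,0,0.1,-1],[0,0,0,0,0,0.1,-1],[0,0,0,0,0,0.1,-1],[0,0,0,0,0,0.1,-1],[0,0,0,0,0,0.1,-1]]]'
python3 -m crank '[[[0,0,0,0,0,0.1,-1],[0,0,0,0,0,0,-1],[0,0,0,0,0,0,-1],[0,0,0,0,0,0,-1],[0,0,0,0,0,0,-1]]]'
python3 - <<'E'
from h import *
print(sense()["torque"])
u,G,r=bubble("top",528.9,38.8,57.4)
E
```

```text
time: 9.92
position: [581.9, -74.2, 55.2]
ee_rot: [179.9, -0.1, 57.6]
contact_force: [2.2, -1.0, 6.3]
finger_gap: 34.3
grip_force: 60.3
time: 10.33
position: [581.7, -73.6, 55.1]
ee_rot: [-180.0, -0.1, 28.7]
contact_force: [-0.8, 0.6, 9.7]
finger_gap: 34.5
grip_force: 60.9
time: 10.75
position: [581.7, -73.5, 55.1]
ee_rot: [-180.0, -0.1, 23.2]
contact_force: [-1.6, 2.0, 11.0]
finger_gap: 34.8
grip_force: 61.2
[0.58811917 0.35306262 0.00155128]
v band [-3.   9.5] t 10.9
u     [-60, -58, -56, -54, -52, -50, -48, -46, -44, -42, -40, -38, -36, -34, -32, -30, -28, -26, -24, -22, -20, -18, -16, -14, -12, -10, -8, -6, -4, -2, 0, 2, 4, 6, 8, 10, 12, 14, 16, 18, 20, 22, 24, 26, 28, 30, 32, 34, 36, 38, 40, 42, 44, 46, 48, 50, 52, 54, 56, 58, 60]
green [-1, 0, 1, 1, 1, 1, 1, 1, 0, 0, -1, -1, -1, 6, 24, 34, 34, 34, 34, 33, 34, 34, 34, 33, 26, 18, 31, 34, 34, 34, 28, 17, 11, 11, 11, 8, 14, 29, 34, 34, 34, 34, 34, 34, 34, 34, 26, 4, -1, 0, 0, 0, -1, -2, -2, -2, -2, -2, -2, -2, -2]
red   [164, 174, 191, 200, 202, 200, 195, 174, 98, 55, 60, 60, 61, 61, 68, 77, 78, 79, 77, 78, 78, 78, 77, 79, 73, 69, 75, 80, 79, 78, 95, 130, 147, 148, 143, 135, 121, 95, 78, 79, 79, 80, 79, 80, 79, 80, 75, 64, 63, 63, 64, 62, 83, 154, 198, 196, 195, 195, 195, 195, 195]
```

```bash

python3 -m crank '[[[0,0,0,0,0,0,0],[0,0,0,0,0,0,0.4],[0,0,0,0,0,0,0.4],[0,0,0,0,0,0,0.4],[0,0,-20,0,0,0,0.4]]]'
python3 -m crank '[[[0,0,-20,0,0,0,0.4],[0,0,-20,0,0,0,0.4],[0,0,0,0,0,0,0.4],[0,0,0,0,0,0,0.4],[0,0,0,0,0,0,0.4]]]'
python3 - <<'E'
from h import *
u,G,r=bubble("top",528.9,38.8,57.4)
plan(657,43,115)
E
```

```text
time: 11.32
position: [579.1, -73.7, 71.5]
ee_rot: [-179.9, 0.2, 23.2]
contact_force: [-1.3, -0.4, -0.0]
finger_gap: 60.4
grip_force: 0.0
time: 11.73
position: [580.6, -73.8, 113.4]
ee_rot: [-180.0, 0.0, 23.2]
contact_force: [0.3, -0.3, -1.3]
finger_gap: 59.4
grip_force: 0.0
v band [-3. 10.] t 11.88
u     [-60, -58, -56, -54, -52, -50, -48, -46, -44, -42, -40, -38, -36, -34, -32, -30, -28, -26, -24, -22, -20, -18, -16, -14, -12, -10, -8, -6, -4, -2, 0, 2, 4, 6, 8, 10, 12, 14, 16, 18, 20, 22, 24, 26, 28, 30, 32, 34, 36, 38, 40, 42, 44, 46, 48, 50, 52, 54, 56, 58, 60]
green [1, 1, 1, 1, 1, 1, 1, 0, 0, 0, 0, 0, -1, 5, 23, 33, 33, 32, 33, 33, 33, 33, 33, 33, 26, 19, 30, 33, 32, 26, 17, 12, 12, 12, 12, 12, 24, 33, 32, 32, 32, 33, 32, 32, 32, 32, 26, 5, -1, 0, 0, 0, 0, -1, -2, -2, -2, -2, -2, -1, -2]
red   [199, 197, 197, 197, 197, 196, 190, 164, 97, 57, 60, 60, 61, 62, 68, 76, 77, 77, 76, 77, 77, 78, 77, 77, 73, 68, 74, 78, 78, 96, 127, 139, 141, 142, 136, 113, 82, 78, 79, 79, 78, 79, 78, 79, 78, 78, 74, 62, 61, 62, 63, 60, 80, 148, 195, 194, 193, 193, 193, 194, 195]
pos [580.4 -74.  113. ] ydir -66.8 tilt [-0.0013 -0.0004] | rz -0.0 shift [116.5 -77.4  -2.1] t 11.88
```

The bubble is now at about +5.0, as expected. The left screw needs about 0.62 rad anticlockwise.

```bash

python3 -m crank '[[[18,-12,0,0,0,0,0.4],[26,-17,0,0,0,0,0.4],[28,-19,0,0,0,0,0.4],[26,-17,0,0,0,0,0.4],[18.5,-12.4,0,0,0,0,0.4]]]'
python3 -m crank '[[[0,0,15,0,0,0,0.4],[0,0,20,0,0,0,0.4],[0,0,18,0,0,0,0.4],[0,0,6,0,0,0,0.4],[0,0,0,0,0,0,0.4]]]'
python3 -c "
from h import *
plan(657,43,54)"
```

```text
time: 12.3
position: [658.4, 45.9, 112.9]
ee_rot: [-180.0, 0.0, 23.3]
contact_force: [0.3, 0.5, -0.2]
finger_gap: 60.0
grip_force: 0.0
time: 12.72
position: [656.2, 42.5, 52.8]
ee_rot: [-180.0, 0.2, 23.2]
contact_force: [0.4, -0.5, 0.3]
finger_gap: 59.8
grip_force: 0.0
pos [656.2  42.5  52.8] ydir -66.8 tilt [-0.0034 -0.0004] | rz -0.0 shift [ 0.9 -0.2 -1.2] t 12.72
```

```bash

python3 -m crank '[[[0,0,0,0,0,0,0.1],[0,0,0,0,0,0,-0.05],[0,0,0,0,0,0,-1],[0,0,0,0,0,0,-1],[0,0,0,0,0,0,-1]]]'
python3 -m crank '[[[0,0,0,0,0,-0.1,-1],[0,0,0,0,0,-0.11,-1],[0,0,0,0,0,-0.11,-1],[0,0,0,0,0,-0.11,-1],[0,0,0,0,0,-0.11,-1]]]'
python3 -m crank '[[[0,0,0,0,0,-0.08,-1],[0,0,0,0,0,0,-1],[0,0,0,0,0,0,-1],[0,0,0,0,0,0,0],[0,0,0,0,0,0,0.4]]]'
python3 -m crank '[[[0,0,0,0,0,0,0.4],[0,0,0,0,0,0,0.4],[0,0,-20,0,0,0,0.4],[0,0,-20,0,0,0,0.4],[0,0,-20,0,0,0,0.4]]]'
python3 - <<'E'
from h import *
plan(581,-75,115,-33)
E
```

```text
time: 13.13
position: [658.4, 42.9, 56.1]
ee_rot: [180.0, -0.1, 23.2]
contact_force: [-0.3, -0.8, 6.6]
finger_gap: 34.5
grip_force: 59.6
time: 13.55
position: [658.9, 42.8, 56.2]
ee_rot: [179.8, -0.1, 54.4]
contact_force: [2.6, -1.4, 3.3]
finger_gap: 34.5
grip_force: 59.6
time: 13.97
position: [657.1, 43.0, 54.8]
ee_rot: [-180.0, 0.0, 58.6]
contact_force: [-0.3, 0.1, -0.3]
finger_gap: 53.7
grip_force: 0.0
time: 14.38
position: [656.9, 42.9, 115.1]
ee_rot: [-179.9, 0.1, 58.7]
contact_force: [0.3, -0.1, -0.2]
finger_gap: 59.5
grip_force: 0.0
pos [656.9  42.9 115.1] ydir -31.3 tilt [-0.0012 -0.001 ] | rz 0.029 shift [-140.2    0.5    0.2] t 14.38
```

```bash

python3 -m crank '[[[-20,0,0,0,0,0,0.4],[-30,0,0,0,0,0,0.4],[-35,0,0,0,0,0,0.4],[-35,0,0,0,0,0,0.4],[-20,-3,0,0,0,0,0.4]]]'
python3 -m crank '[[[0,0,0,0,0,0,0.4],[0,0,0,0,0,0,0.4],[0,0,0,0,0,0,0.4],[0,0,0,0,0,0,0.4],[0,0,0,0,0,0,0.4]]]'
python3 - <<'E'
from h import *
u,G,r=bubble("top",528.9,38.8,57.4,show="pics/s2.png")
plan(581,-75,54)
E
```

```text
time: 14.8
position: [580.1, -78.7, 114.9]
ee_rot: [-180.0, 0.1, 58.5]
contact_force: [0.1, -0.8, -0.6]
finger_gap: 59.9
grip_force: 0.0
time: 15.22
position: [582.7, -74.1, 114.6]
ee_rot: [-180.0, 0.0, 58.8]
contact_force: [0.4, 0.3, 0.2]
finger_gap: 59.9
grip_force: 0.0
v band [-4.  9.] t 15.37
u     [-60, -58, -56, -54, -52, -50, -48, -46, -44, -42, -40, -38, -36, -34, -32, -30, -28, -26, -24, -22, -20, -18, -16, -14, -12, -10, -8, -6, -4, -2, 0, 2, 4, 6, 8, 10, 12, 14, 16, 18, 20, 22, 24, 26, 28, 30, 32, 34, 36, 38, 40, 42, 44, 46, 48, 50, 52, 54, 56, 58, 60]
green [1, 2, 1, 1, 2, 1, 1, 0, 0, 0, 0, -1, -1, 1, 17, 31, 33, 32, 32, 32, 33, 32, 32, 33, 28, 16, 23, 25, 17, 12, 12, 13, 14, 19, 30, 21, 17, 31, 33, 33, 33, 33, 33, 32, 33, 32, 30, 12, -1, 0, 0, 0, 0, -1, -2, -2, -2, -2, -2, -2, -2]
red   [199, 198, 198, 198, 198, 198, 194, 178, 124, 60, 59, 60, 61, 59, 65, 75, 78, 78, 78, 77, 77, 78, 78, 78, 75, 67, 74, 100, 126, 139, 139, 137, 136, 117, 83, 70, 68, 77, 78, 78, 79, 79, 79, 78, 79, 80, 76, 66, 61, 62, 63, 61, 69, 127, 187, 194, 192, 192, 192, 192, 191]
pos [582.4 -74.6 114.7] ydir -31.2 tilt [-0.0002 -0.0001] | rz -0.0 shift [-1.1 -1.  60.7] t 15.37
```

View pics/s2.png

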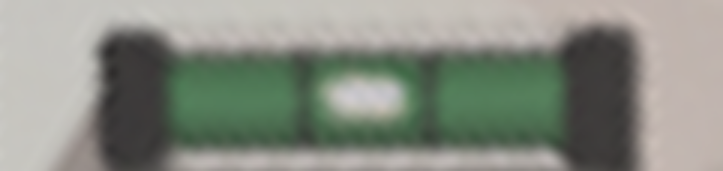

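The rings are at -9.8 and +11.2 and the bubble at +0.6, so it is centred to 0.2 mm. Now I'll pick the level up again.

```bash

python3 -c "
from h import *
plan(530.9,42.9,54,-32.6)"
python3 -m crank '[[[0,0,0,0,0,0.024,0.4],[0,0,0,0,0,0,0.4],[0,0,0,0,0,0,0.4],[20,-30,-3,0,0,0,0.4],[26,-34,-2,0,0,0,0.4]]]'
python3 -c "
from h import *
plan(530.9,42.9,54,-32.6)"
```

```text
pos [582.4 -74.6 114.7] ydir -31.2 tilt [-0.0002 -0.0001] | rz 0.024 shift [  71.2 -106.7   60.7] t 15.37
time: 15.78
position: [553.5, -5.2, 119.9]
ee_rot: [179.9, 0.1, 57.0]
contact_force: [1.5, 1.4, -0.5]
finger_gap: 59.9
grip_force: 0.0
pos [553.5  -5.2 119.9] ydir -33.0 tilt [-0.0009  0.0012] | rz -0.006 shift [ 28.5 -45.   65.8] t 15.78
```

```bash

python3 -m crank '[[[16,-26,0,0,0,0,0.4],[9,-17,0,0,0,0,0.4],[0,0,0,0,0,0,0.4],[0,0,20,0,0,0,0.4],[0,0,20,0,0,0,0.4]]]'
python3 -m crank '[[[0,0,17,0,0,0,0.4],[0,0,8,0,0,0,0.4],[0,0,0,0,0,0,0.1],[0,0,0,0,0,0,-0.2],[0,0,0,0,0,0,-1]]]'
python3 -m crank '[[[0,0,0,0,0,0,-1],[0,0,0,0,0,0,-1],[0,0,0,0,0,0,-1],[0,0,-5,0,0,0,-1],[0,0,-15,0,0,0,-1]]]'
python3 -m crank '[[[0,0,-25,0,0,0,-1],[0,0,-25,0,0,0,-1],[0,0,0,0,0,0,-1],[0,0,0,0,0,0,-1],[0,0,0,0,0,0,-1]]]'
python3 -c "
from h import *
plan(542.5,34.3,114,57)"
```

```text
time: 16.2
position: [531.8, 41.9, 80.3]
ee_rot: [179.9, -0.1, 57.4]
contact_force: [0.2, 0.5, -0.5]
finger_gap: 60.0
grip_force: 0.0
time: 16.62
position: [531.4, 41.1, 55.6]
ee_rot: [180.0, -0.0, 57.3]
contact_force: [-5.2, 2.2, 1.9]
finger_gap: 23.9
grip_force: 1.6
time: 17.03
position: [529.8, 41.2, 74.0]
ee_rot: [-179.9, 0.1, 57.3]
contact_force: [0.0, 0.9, -2.6]
finger_gap: 22.9
grip_force: 59.4
time: 17.45
position: [530.5, 41.6, 124.6]
ee_rot: [-180.0, -0.0, 57.4]
contact_force: [0.2, -0.0, -2.7]
finger_gap: 22.5
grip_force: 59.6
pos [530.5  41.6 124.6] ydir -32.6 tilt [ 0.0002 -0.0003] | rz -1.564 shift [-14.    0.4  10.6] t 17.45
```

```bash

python3 -m crank '[[[0,0,0,0,0,-0.1,-1],[0,0,0,0,0,-0.12,-1],[0,0,0,0,0,-0.12,-1],[0,0,0,0,0,-0.12,-1],[0,0,0,0,0,-0.12,-1]]]'
python3 -m crank '[[[0,0,0,0,0,-0.12,-1],[0,0,0,0,0,-0.12,-1],[0,0,0,0,0,-0.12,-1],[0,0,0,0,0,-0.12,-1],[0,0,0,0,0,-0.12,-1]]]'
python3 -m crank '[[[0,0,0,0,0,-0.12,-1],[0,0,0,0,0,-0.12,-1],[0,0,0,0,0,-0.12,-1],[0,0,0,0,0,-0.024,-1],[-14,0,0,0,0,0,-1]]]'
python3 -m crank '[[[0,0,20,0,0,0,-1],[0,0,25,0,0,0,-1],[0,0,15,0,0,0,-1],[0,0,5,0,0,0,-1],[0,0,0,0,0,0,-1]]]'
python3 -c "
from h import *
plan(542.5,34.3,54,57)"
```

```text
time: 17.87
position: [530.0, 41.2, 123.6]
ee_rot: [-179.9, 0.0, 90.9]
contact_force: [0.1, -0.7, -2.9]
finger_gap: 22.8
grip_force: 59.5
time: 18.28
position: [530.1, 41.2, 123.6]
ee_rot: [-179.9, -0.1, 125.3]
contact_force: [0.2, -0.4, -2.7]
finger_gap: 23.1
grip_force: 59.5
time: 18.7
position: [540.7, 34.6, 123.7]
ee_rot: [-179.9, -0.2, 147.0]
contact_force: [0.2, 0.5, -2.9]
finger_gap: 23.0
grip_force: 59.5
time: 19.12
position: [541.8, 33.2, 58.2]
ee_rot: [-179.9, -0.1, 146.8]
contact_force: [0.7, -0.2, -2.8]
finger_gap: 22.8
grip_force: 59.4
pos [541.8  33.2  58.2] ydir 56.8 tilt [ 0.002  -0.0023] | rz -0.003 shift [-0.   1.3  4.2] t 19.12
```

```bash

python3 -m crank '[[[0,0,1.5,0,0,0,-1],[0,0,1,0,0,0,-1],[0,0,0.7,0,0,0,-1],[0,0,0,0,0,0,-1],[0,0,0,0,0,0,-1]]]'
python3 -m crank '[[[0,0,0.7,0,0,0,-1],[0,0,0.7,0,0,0,-1],[0,0,0,0,0,0,-1],[0,0,0,0,0,0,-1],[0,0,0,0,0,0,-1]]]'
```

```text
time: 19.53
position: [542.9, 33.7, 57.1]
ee_rot: [180.0, 0.0, 146.9]
contact_force: [0.1, -0.2, -2.2]
finger_gap: 22.7
grip_force: 59.4
time: 19.95
position: [542.8, 33.8, 55.8]
ee_rot: [180.0, 0.0, 146.9]
contact_force: [-4.6, 0.7, 10.0]
finger_gap: 23.0
grip_force: 61.4
```

```bash

python3 -m crank '[[[0,0,0,0,0,0,-0.4],[0,0,0,0,0,0,0],[0,0,0,0,0,0,0.4],[0,0,0,0,0,0,0.4],[0,0,-10,0,0,0,0.4]]]'
python3 -m crank '[[[0,0,-25,0,0,0,0.4],[0,0,-25,0,0,0,0.4],[20,0,0,0,0,0,0.4],[28,0,0,0,0,0,0.4],[28,0,0,0,0,0,0.4]]]'
python3 -m crank '[[[22,0,0,0,0,0,0.4],[10.5,0,0,0,0,0,0.4],[0,0,0,0,0,0,0.4],[0,0,0,0,0,0,0.4],[0,0,0,0,0,0,0.4]]]'
python3 - <<'E'
from h import *
plan(451.7,92.7,54,57)
a=camera("top")["img"][140:290,290:430]; b=camera("scene")["img"][180:330,220:420]
k=2
cv2.imwrite("pics/p2.png",np.hstack([cv2.resize(a,None,fx=k,fy=k,interpolation=cv2.INTER_CUBIC),cv2.resize(b,None,fx=k,fy=k,interpolation=cv2.INTER_CUBIC)]))
E
```

```text
time: 20.37
position: [541.6, 33.6, 64.1]
ee_rot: [-179.9, -0.1, 147.0]
contact_force: [-0.4, -1.2, -0.0]
finger_gap: 60.0
grip_force: 0.0
time: 20.78
position: [478.6, 75.2, 116.2]
ee_rot: [179.9, 0.1, 146.9]
contact_force: [-0.0, 0.7, -0.3]
finger_gap: 59.8
grip_force: 0.0
time: 21.2
position: [452.8, 92.4, 115.6]
ee_rot: [180.0, 0.0, 146.9]
contact_force: [-0.4, 0.9, 0.4]
finger_gap: 59.6
grip_force: 0.0
pos [452.8  92.4 115.6] ydir 56.9 tilt [-0.0008  0.0006] | rz -0.002 shift [ 1.1 -0.4 61.6] t 21.2
```

View pics/p2.png

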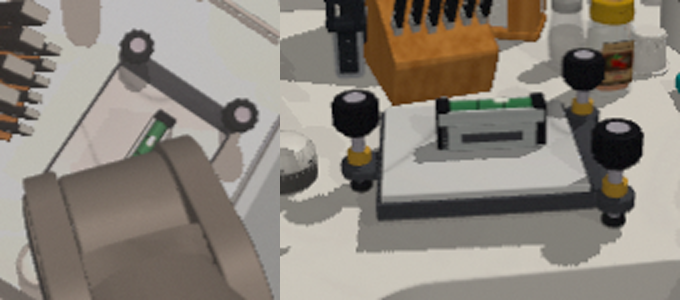

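In the scene view the level lies front to back, unobscured, and its bubble is a bit right (rear) of the middle. I'll measure it from that camera.

```bash

python3 - <<'E'
from h import *
u,G,r=bubble("scene",545.8,31.9,-33,show="pics/s3.png")
E
```

```text
v band [-14.  -3.] t 21.45
u     [-60, -58, -56, -54, -52, -50, -48, -46, -44, -42, -40, -38, -36, -34, -32, -30, -28, -26, -24, -22, -20, -18, -16, -14, -12, -10, -8, -6, -4, -2, 0, 2, 4, 6, 8, 10, 12, 14, 16, 18, 20, 22, 24, 26, 28, 30, 32, 34, 36, 38, 40, 42, 44, 46, 48, 50, 52, 54, 56, 58, 60]
green [1, 1, 2, 2, 2, 2, 0, -2, -1, -2, -2, 1, 29, 46, 47, 47, 48, 47, 47, 48, 48, 48, 46, 31, 41, 47, 47, 48, 49, 45, 33, 27, 27, 20, 19, 32, 43, 49, 48, 49, 48, 48, 48, 48, 46, 20, -2, -1, -1, -1, 0, 1, 2, 1, 1, 1, 1, 1, 2, 2, 2]
red   [195, 193, 193, 194, 194, 194, 125, 2, 19, 20, 19, 18, 36, 54, 55, 53, 52, 52, 53, 52, 50, 52, 49, 39, 47, 53, 54, 52, 50, 59, 97, 122, 126, 116, 109, 110, 70, 48, 50, 49, 49, 50, 51, 50, 42, 22, 17, 19, 20, 16, 59, 146, 156, 132, 123, 120, 118, 123, 128, 130, 129]
```

View pics/s3.png

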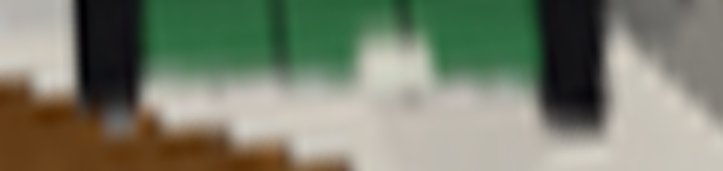

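The rings are at -13.8 and +7.2 and the bubble centre at +5.3, so the offset is +8.4 mm towards the rear. Front screw: clockwise about 1.5 rad.

```bash

python3 -m crank '[[[1,0,15,0,0,0,0.4],[0,0,22,0,0,0,0.4],[0,0,18,0,0,0,0.4],[0,0,6,0,0,0,0.4],[0,0,0,0,0,0,0.4]]]'
python3 -m crank '[[[0,0,0,0,0,0,0.1],[0,0,0,0,0,0,-0.05],[0,0,0,0,0,0,-1],[0,0,0,0,0,0,-1],[0,0,0,0,0,0,-1]]]'
python3 -m crank '[[[0,0,0,0,0,0.08,-1],[0,0,0,0,0,0.11,-1],[0,0,0,0,0,0.11,-1],[0,0,0,0,0,0.11,-1],[0,0,0,0,0,0.11,-1]]]'
python3 -m crank '[[[0,0,0,0,0,0.11,-1],[0,0,0,0,0,0.11,-1],[0,0,0,0,0,0.11,-1],[0,0,0,0,0,0.11,-1],[0,0,0,0,0,0.11,-1]]]'
python3 -m crank '[[[0,0,0,0,0,0.11,-1],[0,0,0,0,0,0.11,-1],[0,0,0,0,0,0.11,-1],[0,0,0,0,0,0.08,-1],[0,0,0,0,0,0,-1]]]'
python3 -m crank '[[[0,0,0,0,0,0,-1],[0,0,0,0,0,0,-1],[0,0,0,0,0,0,-0.1],[0,0,0,0,0,0,0.2],[0,0,0,0,0,0,0.2]]]'
python3 -m crank '[[[0,0,0,0,0,0,0.2],[0,0,-15,0,0,0,0.2],[0,0,-25,0,0,0,0.2],[0,0,-20,0,0,0,0.2],[0,0,0,0,0,0,0.2]]]'
python3 -m crank '[[[0,0,0,0,0,0,0.2],[0,0,0,0,0,0,0.2],[0,0,0,0,0,0,0.2],[0,0,0,0,0,0,0.2],[0,0,0,0,0,0,0.2]]]'
python3 - <<'E'
from h import *
plan(451.7,92.7,54,57)
u,G,r=bubble("scene",545.8,31.9,-33,show="pics/s4.png")
E
```

```text
time: 21.87
position: [450.1, 92.8, 53.0]
ee_rot: [-179.9, -0.1, 146.9]
contact_force: [-1.3, -0.1, -0.1]
finger_gap: 59.5
grip_force: 0.0
time: 22.28
position: [451.9, 93.7, 55.6]
ee_rot: [179.9, 0.1, 147.0]
contact_force: [-0.3, -0.5, 7.7]
finger_gap: 34.6
grip_force: 58.8
time: 22.7
position: [452.3, 93.8, 55.6]
ee_rot: [179.8, 0.0, 116.8]
contact_force: [2.4, -0.3, 5.1]
finger_gap: 34.8
grip_force: 59.2
time: 23.12
position: [452.6, 93.7, 55.6]
ee_rot: [179.8, -0.1, 85.3]
contact_force: [4.2, -1.3, 3.8]
finger_gap: 34.6
grip_force: 59.3
time: 23.53
position: [452.6, 93.8, 55.6]
ee_rot: [179.9, -0.2, 61.8]
contact_force: [3.2, -2.4, 7.5]
finger_gap: 34.9
grip_force: 59.7
time: 23.95
position: [450.8, 93.5, 54.5]
ee_rot: [-180.0, -0.0, 62.2]
contact_force: [-0.2, -0.0, 0.8]
finger_gap: 51.2
grip_force: 0.0
time: 24.37
position: [452.3, 93.7, 117.1]
ee_rot: [179.9, -0.2, 62.1]
contact_force: [1.5, 0.2, 0.2]
finger_gap: 51.3
grip_force: 0.0
time: 24.78
position: [450.5, 93.1, 113.7]
ee_rot: [-180.0, 0.1, 62.1]
contact_force: [-1.0, 0.7, 0.0]
finger_gap: 51.0
grip_force: 0.0
pos [450.
[... 195 characters left out ...]
4, -32, -30, -28, -26, -24, -22, -20, -18, -16, -14, -12, -10, -8, -6, -4, -2, 0, 2, 4, 6, 8, 10, 12, 14, 16, 18, 20, 22, 24, 26, 28, 30, 32, 34, 36, 38, 40, 42, 44, 46, 48, 50, 52, 54, 56, 58, 60]
green [1, 1, 1, 1, 1, 1, 0, -1, 0, 0, -2, 2, 28, 48, 48, 50, 49, 48, 48, 49, 48, 48, 46, 33, 43, 46, 34, 27, 28, 28, 28, 32, 45, 39, 34, 49, 49, 49, 49, 48, 48, 49, 49, 48, 46, 23, -2, -1, -1, -1, 0, 1, 1, 1, 1, 1, 1, 2, 2, 2, 2]
red   [194, 194, 189, 190, 194, 191, 115, 4, 19, 18, 20, 20, 36, 51, 51, 50, 51, 52, 52, 51, 51, 52, 49, 36, 45, 64, 100, 123, 122, 122, 123, 106, 64, 35, 40, 52, 52, 51, 51, 52, 52, 51, 51, 51, 42, 23, 16, 20, 18, 16, 62, 139, 153, 137, 126, 122, 121, 130, 131, 132, 126]
```

View pics/s4.png

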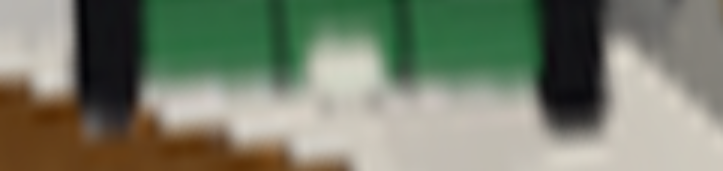

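The bubble is at -2.9 with the rings' middle at -3.2, so it's centred. I'll retract and check both directions of view and the whole scene.

```bash

python3 -m crank '[[[0,0,-25,0,0,0,0.2],[0,0,-30,0,0,0,0.2],[20,-16,-20,0,0,0,0.2],[25,-20,-5,0,0,0,0.2],[25,-20,0,0,0,0,0.2]]]'
python3 -m crank '[[[25,-20,0,0,0,0,0.2],[20,-16,0,0,0,0,0.2],[10,-5,0,0,0,0,0.2],[0,0,0,0,0,0,0.2],[0,0,0,0,0,0,0.2]]]'
python3 -m crank '[[[0,0,0,0,0,0,0.2],[0,0,0,0,0,0,0.2],[0,0,0,0,0,0,0.2],[0,0,0,0,0,0,0.2],[0,0,0,0,0,0,0.2]]]'
python3 - <<'E'
from h import *
for cam in("scene","top"): bubble(cam,545.8-2.5,31.9+1.6,-33)
c=camera("top"); t=cv2.resize(c["img"][60:320,190:470],None,fx=1.6,fy=1.6,interpolation=cv2.INTER_CUBIC)
s=cv2.resize(c["img"][165:245,325:405],(352,352),interpolation=cv2.INTER_CUBIC); s=np.vstack([s,np.zeros((t.shape[0]-352,352,3),np.uint8)])
cv2.imwrite("pics/end.png",np.hstack([t,s]))
E
```

```text
time: 25.35
position: [434.6, 182.6, 196.0]
ee_rot: [180.0, -0.2, 62.1]
contact_force: [0.5, 0.3, -0.2]
finger_gap: 51.2
grip_force: 0.0
time: 25.77
position: [423.5, 248.9, 193.9]
ee_rot: [180.0, 0.0, 62.2]
contact_force: [-0.1, -0.4, -0.5]
finger_gap: 51.3
grip_force: 0.0
time: 26.18
position: [423.6, 248.8, 194.2]
ee_rot: [-180.0, -0.0, 62.1]
contact_force: [0.7, -1.0, 0.5]
finger_gap: 51.2
grip_force: 0.0
v band [-14.   -2.5] t 26.33
u     [-60, -58, -56, -54, -52, -50, -48, -46, -44, -42, -40, -38, -36, -34, -32, -30, -28, -26, -24, -22, -20, -18, -16, -14, -12, -10, -8, -6, -4, -2, 0, 2, 4, 6, 8, 10, 12, 14, 16, 18, 20, 22, 24, 26, 28, 30, 32, 34, 36, 38, 40, 42, 44, 46, 48, 50, 52, 54, 56, 58, 60]
green [2, 1, 1, 1, 1, 1, 1, 1, -1, -2, -1, -1, -2, 14, 41, 48, 48, 48, 47, 47, 48, 47, 47, 47, 38, 33, 49, 38, 29, 27, 28, 27, 30, 38, 45, 31, 42, 48, 48, 48, 47, 47, 47, 48, 47, 48, 38, 3, -2, -1, -1, -1, 1, 1, 1, 1, 1, 1, 1, 1, 1]
red   [183, 189, 189, 187, 184, 189, 190, 167, 33, 18, 18, 18, 17, 25, 45, 50, 49, 49, 49, 50, 49, 50, 50, 51, 39, 37, 52, 80, 113, 120, 117, 119, 112, 8
[... 228 characters left out ...]
30, -28, -26, -24, -22, -20, -18, -16, -14, -12, -10, -8, -6, -4, -2, 0, 2, 4, 6, 8, 10, 12, 14, 16, 18, 20, 22, 24, 26, 28, 30, 32, 34, 36, 38, 40, 42, 44, 46, 48, 50, 52, 54, 56, 58, 60]
green [-1, -1, -1, -1, -2, -1, 0, 0, 0, 0, 0, -1, 0, 12, 29, 31, 31, 31, 31, 31, 31, 31, 31, 29, 16, 20, 30, 20, 12, 11, 10, 12, 15, 23, 23, 16, 27, 32, 31, 31, 31, 31, 31, 32, 31, 29, 15, 0, 0, 0, 0, 0, -1, -1, -1, -2, -2, -2, -2, -2, -1]
red   [155, 151, 145, 139, 136, 125, 75, 53, 57, 59, 59, 59, 58, 62, 74, 74, 74, 74, 74, 74, 74, 74, 74, 71, 63, 70, 79, 107, 130, 134, 134, 130, 124, 96, 66, 65, 71, 74, 72, 74, 73, 75, 73, 74, 72, 69, 61, 56, 58, 58, 57, 66, 125, 182, 186, 185, 185, 184, 184, 182, 137]
```

View pics/end.png

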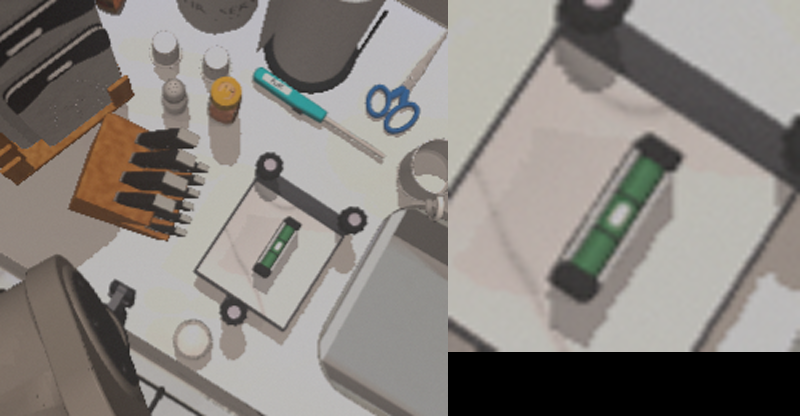

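The level lies front to back on the slab with its bubble between the rings; both cameras give an offset of about 0.3 mm. The timer, jar, shaker and lighter appear unmoved and the arm is clear, so I'm handing in.

```bash
python3 -c "
from workcell import hand_in
print(hand_in())"
```

```text
the job is handed in; nothing more can be done
None
```

The slab is levelled and the job is handed in: the bubble ended within about 0.3 mm of centre both across the rear screws and front to back, the level lies front to back on the slab, and the slab shifted only about 1 mm.

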